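# Deburr the lamp foot and unclamp it

### The arm

A 6-joint arm with a two-finger parallel gripper is mounted at the origin on the work surface. World frame = base frame: x ahead of the robot, y to its left, z up, the work surface at z = 0. Lengths are in m, angles in rad, forces in N, time in s.
With the tool pointing down it reaches from about 0.35 to 0.975 m from the base axis. Payload 4.9 kg.
Tool frame: the origin (TCP) lies on the front face of the gripper's body, between the roots of the fingers; the fingertips stand ctrl.finger_overhang ahead of it and the grasp point (between the pads) lies 54 mm ahead of it (ctrl.finger_overhang is the distance from the TCP to the fingertips, in m); z points along the fingers, y is the line along which they close (so a half turn about z gives the same grasp; the last joint's range is limited). The gripper opens to 85 mm and grips with 20 to 120 N. Pads are 22 mm wide; open, the fingers measure 114 mm over their backs; the gripper's body (76 mm by 85 mm) begins 54 mm behind the grasp point. The pads swing forward as they close: fully open they stand 13 mm farther back than shut.
Start: joints at [1.011, 0.053, 1.613, -0, 1.476, -0.119], TCP at [0.267, 0.565, 0.304] pointing down, gripper open.
Joint ranges: [-3.01, 3.01], [-1.01, 2.22], [0.06, 2.58], [-1.02, 4.17], [0.09, 2.62], [-3.14, 3.14]. Speed limits (rad/s): [2.57, 2.57, 3.14, 3.14, 3.14, 3.14].

### API

Orientations are given as a rotation vector (axis times angle).
In Python, from station import ctrl, vision gives the robot as it stands. The module is installed in compiled form; this text tells all that it offers.
- The arm moves only by the tool drive_tool, never from a script. Its argument "rows" is a list of rows, each a list of 2 entries, a list of its own where there are three numbers: the shift along the tool's x, y, z in m, then the turn about the tool's z in rad. A call has 1 to 10 rows; each row shifts and turns the commanded pose from where the row before left it, along the tool's axes as they then stand; what a row does not reach is not made up. A row lasts 1/10 s, in which the tool goes at most 50 mm and 8.59 degrees, less where a joint would pass 70% of its speed; a pose out of reach is approached as far as the arm can. A call with a gripper value outside its range is refused whole. "jaw" is the closure, from 0 (fully open) to 1 (shut), set as the call begins (left out, the last holds). The fingers move at their own pace and stop on an object; "grip_force" is the grip in N (left out, the last holds). Time passes only in rows, so rows that do not move let the fingers close. It gives the time, the measured TCP pose, the force, the opening and the grip force at its end, in the units of the state.
- ctrl.get_obs(): the state, without advancing time (a new reading comes with each control period).
- vision.get_image(name): name is "scene" or "top" or "wrist"; returns a dict with "image" (400x640x3 uint8, blue, green, red), "vertical_fov" (degrees; the focal length in pixels is half the picture's height over the tangent of half this angle, whatever the lens; pixels are square), "cx", "cy" (the principal point, pixels), "R" (3x3) and "t" (3): a world point X has camera coordinates R X + t. Camera axes: x right, y down, z forward; pixel columns grow to the right and rows downward; lengths in m; the calibration is good to about 2 mm. A picture is of the moment at which its call begins. There is no depth.
- ctrl.finish_job(): hands the job in; it is judged then, once.
The state is a dict: "t": time; "q": joint angles; "dq": joint speeds; "effort": joint torques, N m; "tool_pos": TCP position; "tool_rot": TCP orientation; "contact_force": force on the tool from outside, world axes, zero at the start; "wrist_torque": the same for the moment, N m; "opening": finger opening in m; "grip_force": force on a finger pad.
Only numpy, scipy, OpenCV 4.12 (cv2) and the standard library are available. Lean on these libraries where they do the work, as an engineer would, in place of code of your own. Each camera call takes 0.05 s, during which the arm holds its last target. There are 200 camera calls.

### The job

Take the deburring tool from its wooden block and run its blade slowly all the way round the rim of the clamped lamp foot's bore with light, steady pressure: start at the side facing the clamp, go anticlockwise as seen from above, and carry on until you are back at that side. Stand the tool upright in its block again, lift the clamp's arm until it stays up by itself, then take the foot out of the jig and set it down gently, flat and upright on the floor of the empty wooden tray. Leave the other things on the table where they are.

Things in the scene. Friction and masses are not known exactly. Their poses are not given: they have to be found in the camera images.
- tool_grip (a point): centre of the deburring tool's handle, standing upright in a block: pale wooden square handle 20 x 20 mm, from 44 mm below to 25 mm above this point; below it a brass collar 38 mm across, 6 mm thick, its underside 50 mm below this point; then a steel sleeve 22 mm across, 10 mm long; then the blade. z up the tool, x and y square to the flats. 0.13 kg
- tool_collar (a point): centre of the underside of the tool's collar, on the tool's axis; it rests on the block's top when the tool is home
- blade_tip (a point): tip of the tool's blade, on its axis 99 mm below the handle's centre: a drop-shaped steel head, a 90 degree cone (tip blunted to 2 mm, 16 mm across 7 mm up) rounding off to 23 mm across. The blade is sprung: it slides up by as much as 12 mm, giving from 1 N, 2.5 N at the end; pressing about 5 mm past first touch is light and steady. Over 30 N is too hard
- stand_hole0 (a point): centre of the mouth of the hole in the tool's block, a dark wooden block 75 x 75 mm, 62 mm tall, fixed to the table; the hole is 29 mm across and 56 mm deep, this point at the top face
- foot_bore (a point): centre of the mouth of the bore of the clamped lamp foot, an aluminium tube (54 mm outside, 40 mm bore, 37 mm deep) on a flange plate, 45 mm tall in all. z up, x towards the clamp, so the circle goes from +x to +y. With the tool upright and its axis 15 mm from the bore's axis, the blade first touches the rim when its tip is 4 mm below the rim
- foot_grip (a point): where to grip the foot's tube (54 mm across, 0.3 kg): on its axis, 15 mm below the rim, 30 mm above the foot's underside. The flange, 93 x 70 x 8 mm, reaches 31 mm to -x, 62 mm to +x and 35 mm to each side in y. Axes as foot_bore
- foot: the same lamp foot; origin at its underside, on the tube's axis
- tool: the deburring tool; origin at tool_collar
- blade: the tool's sprung blade; its origin lies at tool_collar when the spring is not pressed
- clamp_hinge (a point): the clamp's hinge axis, along this frame's y, 110 mm from the bore's axis, 52 mm above the table, on the jig's middle line. x points from the foot to the clamp, z up. The jig is a plywood board 200 x 110 x 12 mm fixed to the table, with lips 5 mm tall about the flange
- clamp_handle (a point): middle of the clamp arm's side handle: a level steel bar 10 mm thick along the hinge axis, 62 mm out to the arm's +y side (this point is 37 mm out). Shut, it is 60 mm from the hinge towards the foot and 33 mm above it; it swings up and away from the foot on a 68 mm radius; about 5 N to lift. Keep 20 mm next to the arm free when gripping
- tray_in (a point): centre of the inner floor of the empty wooden tray, 6 mm above the table; outside 170 x 150 mm (x, y), walls 6 mm thick, 30 mm tall, fixed to the table. Axes: x and y along its sides
- mug_rim (a point): bystander: white mug 80 mm wide, 90 mm tall; centre of its mouth
- driver_grip (a point): bystander: screwdriver lying on the table; its handle
- spanner_grip (a point): bystander: spanner lying on the table; its handle
- brush_grip (a point): bystander: brush lying on the table; its handle
- jar: bystander: glass jar 70 mm wide, 90 mm tall; origin at its underside
- foot2_center (a point): bystander: a second, identical lamp foot standing loose on the table, not in the jig; point on its tube's axis 22 mm above the table
- clamp (a joint): angle of the clamp arm, a steel arm on the jig with a rubber foot that presses on the flange 60 mm from the hinge: 0 shut on the foot, grows as it is lifted, 1.6 against its open stop. Its over-centre spring pulls it shut below 0.75 and throws it open to the stop above 0.75
Mind the look-alikes: they are no part of the job. Of the things shaped like the part that bears tray_in, the wooden one is meant.

How it is judged:
On the way, in this order (a step that is already met when the one before it is completed fails the run):
1. the blade bears on the rim of the bore at the side facing the clamp (contact force between blade and foot above 0.3 N and z of blade_tip in the frame of foot_bore between -0.012 and -0.0007 m and x of blade_tip in the frame of foot_bore between 0.005 and 0.018 m and y of blade_tip in the frame of foot_bore between -0.005 and 0.005 m), for 0.2 s.
2. the blade bears on the rim of the bore at the next eighth, anticlockwise (2 of 8) (contact force between blade and foot above 0.3 N and z of blade_tip in the frame of foot_bore between -0.012 and -0.0007 m and x of blade_tip in the frame of foot_bore between 0.005 and 0.018 m and y of blade_tip in the frame of foot_bore between 0.005 and 0.018 m), for 0.2 s.
3. the blade bears on the rim of the bore at the next eighth, anticlockwise (3 of 8) (contact force between blade and foot above 0.3 N and z of blade_tip in the frame of foot_bore between -0.012 and -0.0007 m and x of blade_tip in the frame of foot_bore between -0.005 and 0.005 m and y of blade_tip in the frame of foot_bore between 0.005 and 0.018 m), for 0.2 s.
4. the blade bears on the rim of the bore at the next eighth, anticlockwise (4 of 8) (contact force between blade and foot above 0.3 N and z of blade_tip in the frame of foot_bore between -0.012 and -0.0007 m and x of blade_tip in the frame of foot_bore between -0.018 and -0.005 m and y of blade_tip in the frame of foot_bore between 0.005 and 0.018 m), for 0.2 s.
5. the blade bears on the rim of the bore at the next eighth, anticlockwise (5 of 8) (contact force between blade and foot above 0.3 N and z of blade_tip in the frame of foot_bore between -0.012 and -0.0007 m and x of blade_tip in the frame of foot_bore between -0.018 and -0.005 m and y of blade_tip in the frame of foot_bore between -0.005 and 0.005 m), for 0.2 s.
6. the blade bears on the rim of the bore at the next eighth, anticlockwise (6 of 8) (contact force between blade and foot above 0.3 N and z of blade_tip in the frame of foot_bore between -0.012 and -0.0007 m and x of blade_tip in the frame of foot_bore between -0.018 and -0.005 m and y of blade_tip in the frame of foot_bore between -0.018 and -0.005 m), for 0.2 s.
7. the blade bears on the rim of the bore at the next eighth, anticlockwise (7 of 8) (contact force between blade and foot above 0.3 N and z of blade_tip in the frame of foot_bore between -0.012 and -0.0007 m and x of blade_tip in the frame of foot_bore between -0.005 and 0.005 m and y of blade_tip in the frame of foot_bore between -0.018 and -0.005 m), for 0.2 s.
8. the blade bears on the rim of the bore at the next eighth, anticlockwise (8 of 8) (contact force between blade and foot above 0.3 N and z of blade_tip in the frame of foot_bore between -0.012 and -0.0007 m and x of blade_tip in the frame of foot_bore between 0.005 and 0.018 m and y of blade_tip in the frame of foot_bore between -0.018 and -0.005 m), for 0.2 s.
9. the blade bears on the rim of the bore at the side facing the clamp again, closing the circle (all of step 1), for 0.2 s.
10. the tool is back upright in its block, and the clamp arm is lifted past its hold-open point and stays up by itself, the lamp foot still in the jig (distance between tool_collar and stand_hole0 below 0.006 m and angle between tool_collar's own z axis and vertical below 0.12 rad and value of joint clamp above 1.3 rad and contact force between the fingers and tool below 0.05 N and contact force between the fingers and clamp below 0.05 N and distance of foot_grip from where it was at the start of the episode below 0.015 m), for 0.2 s.
At the end, for the whole second after the job is handed in: the tool stands in its block (collar within 6 mm of the hole's mouth, tilted less than 0.12 rad), the clamp arm is up (joint above 1.3 rad), and the lamp foot is at rest inside the tray, flat on its floor (within 5 mm in height, tilted less than 0.08 rad) (distance between tool_collar and stand_hole0 below 0.006 m and angle between tool_collar's own z axis and vertical below 0.12 rad and value of joint clamp above 1.3 rad and x of foot_grip in the frame of tray_in between -0.07 and 0.07 m and y of foot_grip in the frame of tray_in between -0.06 and 0.06 m and z of foot_grip in the frame of tray_in between 0.024 and 0.034 m and angle between foot_grip's own z axis and vertical below 0.08 rad and linear speed of foot below 0.02 m/s); the robot touches nothing.
It fails at once if the blade is pressed on the foot with more than 30 N (contact force between blade and foot above 30 N).
It fails at once if the foot is dropped from more than about 25 mm (linear speed of foot above 0.7 m/s and contact force between the fingers and foot below 0.05 N).
It fails at once if another thing on the table is moved by more than 30 mm (distance of any of mug_rim, driver_grip, spanner_grip, jar, foot2_center, brush_grip from where it was at the start of the episode above 0.03 m).
It also fails if it takes over 72 s, if anything falls off the work surface, if the arm or the gripper's body presses on something with over 40 N, if the wrist force passes 120 N, or if a joint passes its speed limit or range.

## Working session

There is one attempt and no reset: what is moved stays moved. The work goes in short steps, Python scripts to look and compute and a tool call to move; the robot and the scene stay as the last step left them, time stands still between calls to the robot, and variables do not carry over. Pictures are saved under pics/ and viewed, at most 10 in all, crops included, and the job is handed in when it is done.

Besides the shell and the picture viewer there is one more tool, called after "Emit:" as name([rows], argument=value, ...), one row to a line, values as JSON. drive_tool: Moves the arm, as the interface text tells. Its arguments: {"type":"object","properties":{"rows":{"type":"array","items":{"type":"array"}},"jaw":{"type":"number"},"grip_force":{"type":"number"}},"required":["rows"]}

```bash
mkdir -p pics; cat > h.py <<'E'
import numpy as np, cv2
from station import ctrl, vision
def snap(n,f=None):
    d=vision.get_image(n)
    if f: cv2.imwrite('pics/'+f,d['image'])
    np.savez('%s.npz'%n,**d)
    return d
def load(n): return dict(np.load('%s.npz'%n))
def K(d):
    f=200/np.tan(np.radians(float(d['vertical_fov']))/2); return f
def ray(d,u,v):
    r=np.array([(u-d['cx'])/K(d),(v-d['cy'])/K(d),1]); R=np.array(d['R']); 
    o=-R.T@d['t']; w=R.T@r; return o,w/np.linalg.norm(w)
def onz(d,u,v,z):
    o,w=ray(d,u,v); return o+w*(z-o[2])/w[2]
def proj(d,X):
    c=np.array(d['R'])@X+d['t']; return K(d)*c[0]/c[2]+d['cx'],K(d)*c[1]/c[2]+d['cy']
def tri(d1,p1,d2,p2):
    o1,w1=ray(d1,*p1);o2,w2=ray(d2,*p2)
    A=np.stack([w1,-w2],1); s=np.linalg.lstsq(A,o2-o1,rcond=None)[0]
    a,b=o1+s[0]*w1,o2+s[1]*w2; return (a+b)/2,np.linalg.norm(a-b)
E
python3 - <<'E'
from h import *
for n in('scene','top','wrist'):
    d=snap(n,n+'0.png'); print(n,d['vertical_fov'],d['cx'],d['cy'],-np.array(d['R']).T@d['t'])
    print(np.round(d['R'],2).tolist())
o=ctrl.get_obs();print(o,ctrl.finger_overhang)
E
```

```text
scene 52.090244393601594 310.7710335959489 193.07023389220606 [ 1.31711915 -0.34595022  0.68677911]
[[0.49, 0.87, 0.01], [0.46, -0.25, -0.85], [-0.74, 0.42, -0.52]]
top 42.1835034218554 323.1962961929679 202.35668659672137 [0.32072348 0.1337189  1.69671247]
[[0.01, -1.0, 0.01], [-1.0, -0.01, -0.09], [0.09, -0.01, -1.0]]
wrist 58.740698934095285 319.7730492730983 198.2453745508951 [0.20850706 0.59381126 0.37501208]
[[0.43, 0.9, -0.0], [0.87, -0.41, 0.26], [0.23, -0.11, -0.97]]
{'t': 0.15, 'q': array([ 1.01098295e+00,  5.32481176e-02,  1.61397486e+00, -2.24704905e-05,
        1.47603114e+00, -1.19012294e-01]), 'dq': array([-5.90130298e-04, -2.73527759e-04, -4.10166762e-03,  1.63113497e-03,
       -9.42193093e-05,  2.62790859e-04]), 'effort': array([-2.81547118e-04, -3.94242060e+01, -3.70721269e+01, -1.82786525e-04,
        4.69871811e-03,  4.40657686e-05]), 'tool_pos': array([0.26647572, 0.5649319 , 0.30292098]), 'tool_rot': array([-6.86696721e-01, -3.06507800e+00,  2.47220701e-03]), 'contact_force': array([-0.23841615, -0.26886394, -0.38070419]), 'wrist_torque': array([-0.01224758,  0.02832049,  0.01799879]), 'grip_force': 0.0, 'opening': 0.0851559316260884} 0.0726
```

View pics/scene0.png

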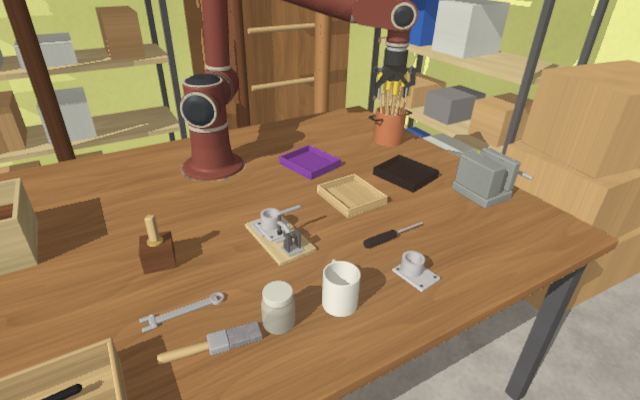

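View pics/top0.png

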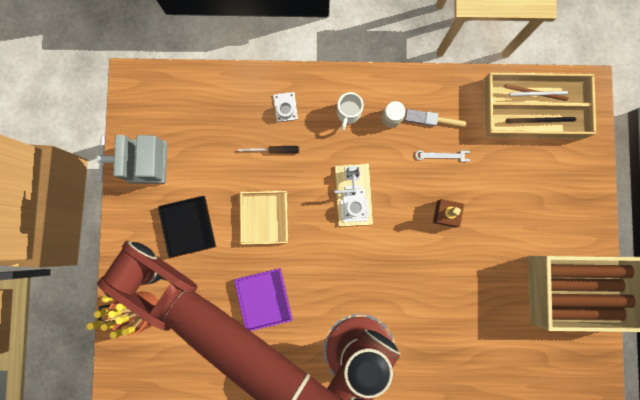

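The scene picture shows the tool in its dark block (155,245), the jig with clamp (280,232), the wooden tray (352,195) and the loose foot2 (415,268). In the top picture they are at: block (449,213), clamped foot (354,206), clamp handle (342,191), tray (264,218).

Look-alikes in the top picture:
- **Foot:** clamped (354,206), or loose foot2 (286,107). I choose the clamped one in the jig.
- **Tray:** wooden (264,218), black (186,226) or purple (263,298). I choose the wooden one. The compartment boxes at (540,105) and (590,290) aren't empty trays.
- **Tool:** the one upright handle (453,211). The driver and brush are lying flat.

```bash
python3 - <<'E'
from h import *
d=load('top'); im=d['image']
cv2.imwrite('pics/c1.png',cv2.resize(im[155:245,325:485],None,fx=5,fy=5,interpolation=cv2.INTER_CUBIC))
hsv=cv2.cvtColor(im,cv2.COLOR_BGR2HSV)
def comp(mask,box):
    x0,y0,x1,y1=box; m=np.zeros(mask.shape,np.uint8); m[y0:y1,x0:x1]=mask[y0:y1,x0:x1]
    cs,_=cv2.findContours(m,cv2.RETR_EXTERNAL,cv2.CHAIN_APPROX_NONE)
    return max(cs,key=cv2.contourArea)
for p in((264,218),(449,205),(440,220),(300,218),(453,211),(342,220)): print(p,hsv[p[1],p[0]])
# tray: pale wood vs table
m=cv2.inRange(hsv,(15,60,150),(30,150,255)); m=cv2.morphologyEx(m,cv2.MORPH_CLOSE,np.ones((5,5)))
for n,b in(('tray',(230,180,300,255)),('jig',(325,155,380,235))):
    c=comp(m,b); r=cv2.minAreaRect(c); print(n,r)
    z=.03 if n=='tray' else .012
    P=np.array([onz(d,*q,z)[:2] for q in cv2.boxPoints(r)]); print(P.round(3).tolist(),P.mean(0),np.linalg.norm(np.diff(P,axis=0),axis=1))
m=cv2.inRange(hsv,(0,0,0),(20,255,95)); c=comp(m,(425,190,475,235)); r=cv2.minAreaRect(c); print('block',r,[onz(d,*q,.062).round(3).tolist() for q in cv2.boxPoints(r)])
E
```

```text
(264, 218) [ 22 104 245]
(449, 205) [ 12 163 141]
(440, 220) [ 11 158 110]
(300, 218) [ 15 155 210]
(453, 211) [ 19 121 217]
(342, 220) [ 21  78 190]
tray ((263.355712890625, 212.67147827148438), (62.99835205078125, 48.77291488647461), 88.09085083007812)
[[0.533, 0.399], [0.541, 0.242], [0.338, 0.231], [0.33, 0.387]] [0.43544772 0.31463386] [0.15764902 0.20340718 0.15594479]
jig ((358.14306640625, 194.0753936767578), (63.06941223144531, 45.20806884765625), 86.8201675415039)
[[0.6, 0.089], [0.611, -0.059], [0.404, -0.071], [0.394, 0.075]] [0.50220245 0.00856791] [0.14872992 0.20734589 0.14711396]
block ((440.3626708984375, 217.2768096923828), (31.249311447143555, 17.49175453186035), 58.392494201660156) [[0.453, -0.199, 0.062], [0.483, -0.246, 0.062], [0.4, -0.298, 0.062], [0.37, -0.25, 0.062]]
```

View pics/c1.png

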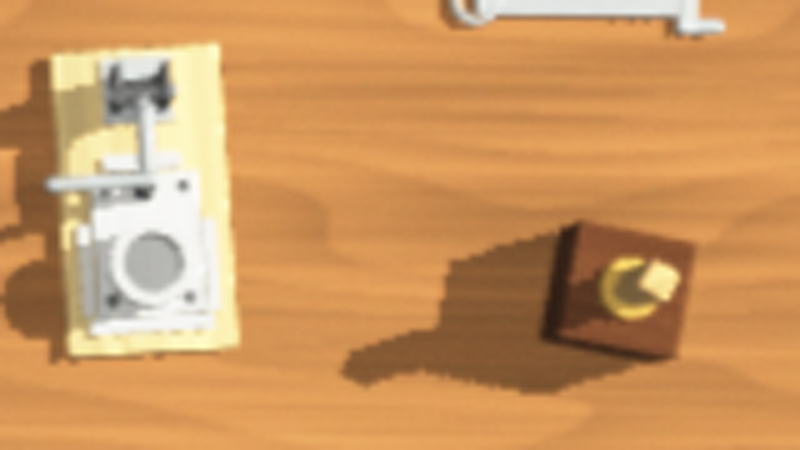

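The crop shows the bore mouth at top pixel ≈(355,207.4), the collar at ≈(451,213), the handle top at ≈(457,211) and the block's top face turned by about 10°. The choice of tool and clamped foot is confirmed.

```bash
cat >> h.py <<'E'
from scipy.spatial.transform import Rotation as Ro
def wrap(a,p=np.pi): return (a+p/2)%p-p/2
def plan(x,y,z,ydeg=None,o=None):
    """TCP target, heading (deg, world) of the finger line; prints turn then shift in tool axes after the turn"""
    o=o or ctrl.get_obs(); R=Ro.from_rotvec(o['tool_rot']).as_matrix()
    h=np.arctan2(R[1,1],R[0,1]); turn=0
    if ydeg is not None: turn=-wrap(np.radians(ydeg)-h)
    R2=R@Ro.from_rotvec([0,0,turn]).as_matrix()
    print('yhead %.1f turn %.3f'%(np.degrees(h),turn),'shift',(R2.T@(np.array([x,y,z])-o['tool_pos'])).round(4),'tilt',np.degrees(np.arccos(-R[2,2])).round(2),'q6 %.2f'%o['q'][5], 't',o['t'])
E
python3 - <<'E'
from h import *
d=load('top'); f=lambda u,v:(u/5+325,v/5+155)
print('collar',onz(d,*f(630,290),.068),'htop',onz(d,*f(660,280),.137))
B=np.array([onz(d,*f(*p),.062)[:2] for p in((583,222),(695,242),(680,358),(567,335))]);print('block',B.mean(0),np.linalg.norm(np.diff(B,axis=0),axis=1),np.degrees(np.arctan2(*(B[0]-B[3])[::-1])),np.degrees(np.arctan2(*(B[1]-B[2])[::-1])))
bo=onz(d,*f(150,262),.057);print('bore',bo)
J=[onz(d,*f(*p),.012)[:2] for p in((52,57),(218,45),(240,347),(68,355))]
print('jig',np.mean(J,0),np.linalg.norm(np.diff(J,axis=0),axis=1),[np.degrees(np.arctan2(*(a-b)[::-1])) for a,b in((J[0],J[3]),(J[1],J[2]))])
print('tray',onz(d,263.5,217.5,.03))
plan(.43,-.25,.30,80)
E
```

```text
collar [ 0.4400423  -0.28078896  0.068     ] htop [ 0.44131591 -0.28144221  0.137     ]
block [ 0.44104431 -0.28311608] [0.07204584 0.07443953 0.07269266] -8.36721385411036 -7.9077536066923555
bore [0.4541285  0.02154625 0.057     ]
jig [0.49824301 0.02242851] [0.10945325 0.19895226 0.11204634] [np.float64(3.7415313117946223), np.float64(4.496502899738932)]
tray [0.41934109 0.31379517 0.03      ]
yhead 64.7 turn -0.266 shift [-0.3026 -0.7742  0.0039] tilt 0.1 q6 -0.12 t 0.15
```

Emit:
drive_tool([
  [[0,0,0],-0.15],
  [[0,0,0],-0.15],
  [[-0.0145,-0.0407,0],0],
  [[-0.0145,-0.0407,0],0],
  [[-0.0145,-0.0407,0],0],
  [[-0.0145,-0.0407,0],0],
  [[-0.0145,-0.0407,0],0],
  [[-0.0145,-0.0407,0],0],
  [[-0.0145,-0.0407,0],0],
  [[-0.0145,-0.0407,0],0],
], jaw=0.3, grip_force=60)

```text
t: 1.15
tool_pos: [0.3356, 0.225, 0.3036]
tool_rot: [0.22, 3.134, -0.0]
contact_force: [1.0, -0.2, -0.7]
opening: 0.0597
grip_force: 0.0
```

Emit:
drive_tool([
  [[-0.0145,-0.0407,0],0],
  [[-0.0145,-0.0407,0],0],
  [[-0.0145,-0.0407,0],0],
  [[-0.0145,-0.0407,0],0],
  [[-0.0145,-0.0407,0],0],
  [[-0.0145,-0.0407,0],0],
  [[-0.0145,-0.0407,0],0],
  [[-0.0145,-0.0407,0],0],
  [[-0.0145,-0.0407,0],0],
  [[-0.0145,-0.0407,0],0],
])

```text
t: 2.15
tool_pos: [0.4221, -0.1986, 0.3037]
tool_rot: [0.222, 3.134, 0.0]
contact_force: [0.7, 0.5, 0.0]
opening: 0.0597
grip_force: 0.0
```

Emit:
drive_tool([
  [[-0.0145,-0.0407,0.01],0],
  [[-0.0145,-0.0407,0.01],0],
  [[0,0,0],0],
])

```text
t: 2.45
tool_pos: [0.439, -0.2848, 0.2812]
tool_rot: [-0.228, -3.13, -0.003]
contact_force: [0.8, 0.4, -0.2]
opening: 0.0599
grip_force: 0.0
```

```bash
python3 - <<'E'
from h import *
d=snap('wrist','w1.png'); plan(.4405,-.282,.166,82); print(ctrl.get_obs()['tool_pos'],ctrl.get_obs()['opening'])
print('pred handle top',proj(d,np.array([.4405,-.282,.137])))
E
```

```text
yhead 81.8 turn -0.004 shift [-0.0017  0.0009  0.116 ] tilt 0.23 q6 -2.14 t 2.5
[ 0.43900148 -0.28292538  0.28199226] 0.05981374243287223
pred handle top (np.float64(322.27975909560666), np.float64(210.84922543440646))
```

View pics/w1.png

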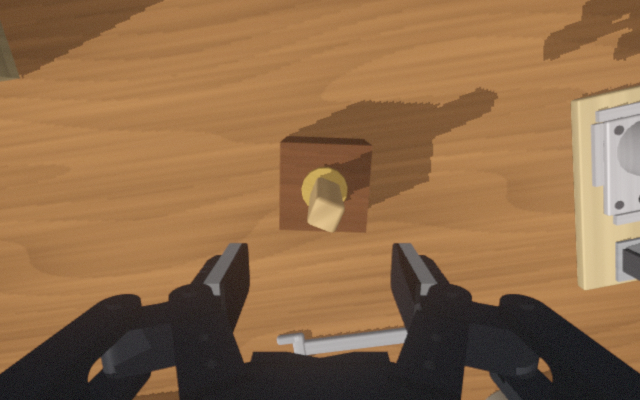

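The wrist picture shows the handle top at about (327,218), the collar at (325,190) and the block squared to the gripper. The handle is turned a little against the block, so I'll take one enlarged crop.

```bash
python3 - <<'E'
from h import *
im=load('wrist')['image']; c=im[160:240,280:375]
cv2.imwrite('pics/c2.png',cv2.resize(c,None,fx=7,fy=7,interpolation=cv2.INTER_CUBIC))
E
```

```text
(no output)
```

View pics/c2.png

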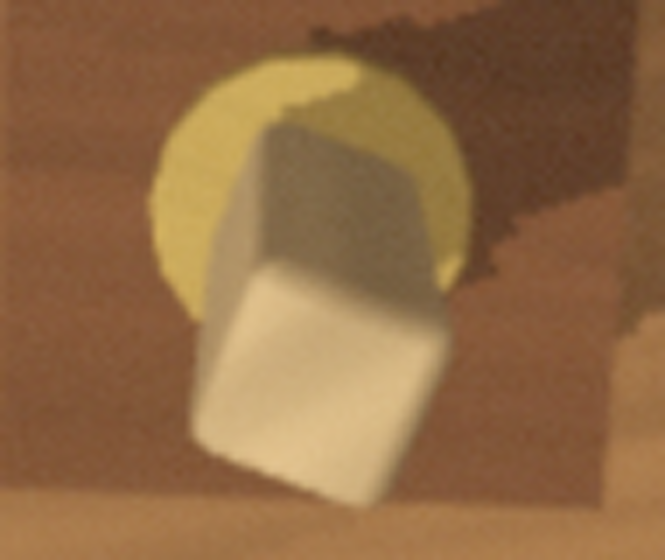

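The crop shows the handle's top face corners at (265,262), (450,335), (370,508), (192,435), and the collar centred at about (311,210).

```bash
python3 - <<'E'
from h import *
d=load('wrist'); f=lambda u,v:(u/7+280-.43,v/7+160-.43)
P=np.array([onz(d,*f(*p),.137)[:2] for p in((265,262),(450,335),(370,508),(192,435))])
c=onz(d,*f(311,210),.068); print(P.mean(0),np.linalg.norm(np.diff(P,axis=0),axis=1),c)
a=[np.degrees(np.arctan2(*(P[i]-P[j])[::-1]))%90 for i,j in((1,0),(2,1),(3,2),(0,3))];print(a)
g=P.mean(0)*.6+c[:2]*.4
plan(*g,.166,np.mean(a)+0); plan(*g,.166,np.mean(a)-90)
E
```

```text
[ 0.44330987 -0.28053777] [0.01810531 0.01808395 0.0178489 ] [ 0.44319315 -0.2803697   0.068     ]
[np.float64(59.45728383381929), np.float64(58.53850049983964), np.float64(58.21750026932777), np.float64(59.362125462600176)]
yhead 81.8 turn 0.399 shift [-0.0028  0.0042  0.116 ] tilt 0.23 q6 -2.14 t 2.5
yhead 81.8 turn -1.172 shift [-0.0042 -0.0028  0.116 ] tilt 0.23 q6 -2.14 t 2.5
```

Emit:
drive_tool([
  [[0,0,0],0.133],
  [[0,0,0],0.133],
  [[0,0,0],0.133],
  [[-0.0028,0.0042,0.02],0],
  [[0,0,0.025],0],
  [[0,0,0.025],0],
  [[0,0,0.025],0],
  [[0,0,0.021],0],
  [[0,0,0],0],
])

```text
t: 3.4
tool_pos: [0.4425, -0.2767, 0.1648]
tool_rot: [-0.834, -3.023, -0.005]
contact_force: [-0.6, 0.8, -0.9]
opening: 0.0597
grip_force: 0.0
```

Emit:
drive_tool([
  [[0,0,0],0],
  [[0,0,0],0],
  [[0,0,0],0],
  [[0,0,0],0],
  [[0,0,0],0],
  [[0,0,0],0],
], jaw=1, grip_force=60)

```text
t: 4.0
tool_pos: [0.4448, -0.2798, 0.1696]
tool_rot: [0.837, 3.026, -0.001]
contact_force: [0.1, 0.1, 5.8]
opening: 0.0193
grip_force: 60.4
```

```bash
python3 - <<'E'
from h import *
plan(.4433,-.2805,.26); print(ctrl.get_obs())
E
```

```text
yhead 59.1 turn 0.000 shift [ 0.0007 -0.0014 -0.0904] tilt 0.14 q6 -1.73 t 4.0
{'t': 4.0, 'q': array([-7.03219550e-01, -6.30114263e-02,  1.96172464e+00,  3.10582122e-04,
        1.24045995e+00, -1.73420568e+00]), 'dq': array([-0.00166984,  0.00125046, -0.00100511,  0.00012401,  0.00069969,
        0.00024537]), 'effort': array([-1.71761694e-01, -2.80937004e+01, -3.11575305e+01, -1.20918690e-01,
       -3.22023137e-01,  1.82240317e-02]), 'tool_pos': array([ 0.44483529, -0.27977702,  0.16962226]), 'tool_rot': array([ 8.37207565e-01,  3.02557753e+00, -1.17589215e-03]), 'contact_force': array([0.05547126, 0.1260199 , 5.82994825]), 'wrist_torque': array([0.24528316, 0.08159944, 0.04945646]), 'grip_force': 60.40620803833008, 'opening': 0.019283932980732537}
```

Emit:
drive_tool([
  [[0,0,-0.01],0],
  [[0,0,-0.02],0],
  [[0,0,-0.03],0],
  [[0,0,-0.035],0],
  [[0,0,-0.035],0],
  [[0.0108,0.0329,0],0],
  [[0.0108,0.0329,0],0],
  [[0.0108,0.0329,0],0],
  [[0.0108,0.0329,0],0],
])

```text
t: 4.9
tool_pos: [0.4745, -0.1429, 0.2979]
tool_rot: [-0.839, -3.027, -0.0]
contact_force: [0.0, -0.1, -1.3]
opening: 0.0196
grip_force: 59.5
```

Emit:
drive_tool([
  [[0.0108,0.0329,0],0],
  [[0.0108,0.0329,0],0],
  [[0.0108,0.0329,0],0],
  [[0.0108,0.0329,0],0],
  [[0,0,0],0],
  [[0,0,0],0],
  [[0,0,0],0],
])

```text
t: 5.6
tool_pos: [0.505, -0.0097, 0.2978]
tool_rot: [-0.839, -3.027, 0.001]
contact_force: [0.1, -0.5, -1.1]
opening: 0.0193
grip_force: 59.5
```

```bash
python3 - <<'E'
from h import *
d=snap('wrist','w2.png'); plan(.4541,.0215,.3); o=ctrl.get_obs();print(o['tool_pos'],o['contact_force'],o['opening'])
print('pred bore',proj(d,np.array([.4541,.0215,.057])))
E
```

```text
yhead 59.0 turn 0.000 shift [ 0.0599  0.0007 -0.0022] tilt 0.03 q6 -1.20 t 5.65
[ 0.50505943 -0.00991201  0.2978285 ] [ 0.45732495 -0.1587233  -0.632742  ] 0.01947880002256737
pred bore (np.float64(318.86435711010785), np.float64(109.78663780043118))
```

View pics/w2.png

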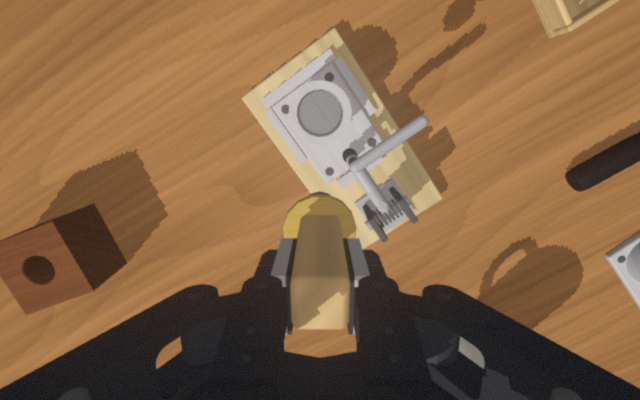

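The wrist picture shows the bore at ≈(321,112), the clamp handle bar from (357,163) to (426,121), the empty block hole at ≈(38,270), and the tool held squarely with its collar at (320,215).

```bash
python3 - <<'E'
from h import *
d=load('wrist'); im=d['image']; g=cv2.cvtColor(im,cv2.COLOR_BGR2GRAY).astype(float)
print(g[112,285:360:3].astype(int))
hsv=cv2.cvtColor(im,cv2.COLOR_BGR2HSV)
gb=cv2.GaussianBlur(g,(3,3),0); t=(gb[112,321]+gb[100,350])/2
pts=[]
for a in np.radians(np.arange(0,360,6)):
    r=np.arange(14,30,.25); v=cv2.remap(gb.astype(np.float32),(321+r*np.cos(a)).astype(np.float32)[None],(112+r*np.sin(a)).astype(np.float32)[None],1)[0]
    k=np.argmax(np.diff(v)); pts.append((321+r[k]*np.cos(a),112+r[k]*np.sin(a)))
pts=np.array(pts,np.float32)
for z in(.057,):
    W=np.array([onz(d,*p,z)[:2] for p in pts])
    A=np.c_[2*W,np.ones(len(W))]; keep=np.ones(len(W),bool)
    for _ in range(4):
        s=np.linalg.lstsq(A[keep],(W[keep]**2).sum(1),rcond=None)[0]; r=np.sqrt(s[2]+s[:2]@s[:2]); e=abs(np.hypot(*(W-s[:2]).T)-r); keep=e<max(2*np.median(e),.0006)
    print('bore',s[:2],'r',r,keep.sum())
# hole
m=(g<45).astype(np.uint8); m[:, 70:]=0; m[:230]=0; m[300:]=0
c=max(cv2.findContours(m,0,1)[0],key=cv2.contourArea); e=cv2.fitEllipse(c); print('hole',e,onz(d,*e[0],.062))
for p in((357,163),(426,121)): print('handle',onz(d,*p,.088))
# flange edge / jig long edge direction
a=onz(d,243,98,.012);b=onz(d,335,27,.012);c=onz(d,440,195,.012);print('jig short',np.linalg.norm(a-b),np.degrees(np.arctan2(*(b-a)[:2][::-1]))-90,'long',np.linalg.norm(c-b),np.degrees(np.arctan2(*(c-b)[:2][::-1])))
E
```

```text
[109 152 192 191 138 147 148 149 147 147 147 149 142 147 148 146 148 144
 145 147 196 196 176 146 161]
bore [0.45661156 0.02058454] r 0.01955217383718861 60
hole ((35.25302505493164, 264.60699462890625), (15.719651222229004, 21.56074333190918), 71.28439331054688) [ 0.43779076 -0.28113002  0.062     ]
handle [0.50482507 0.02670346 0.088     ]
handle [0.50375251 0.08878404 0.088     ]
jig short 0.10873315012325938 4.522171428571809 long 0.1949110949307108 3.7228854456131963
```

Emit:
drive_tool([
  [[0.0233,0.0044,0],0],
  [[0.0234,0.0044,0],0],
  [[0,0,0.03],0],
  [[0,0,0.03],0],
  [[0,0,0.014],0],
  [[0,0,0],0],
  [[0,0,0],0],
])

```text
t: 6.35
tool_pos: [0.4702, 0.0219, 0.2247]
tool_rot: [0.839, 3.027, 0.0]
contact_force: [-0.4, 0.4, -1.4]
opening: 0.0194
grip_force: 59.6
```

```bash
python3 - <<'E'
from h import *
plan(.4695,.0218,.2236); o=ctrl.get_obs(); print(o['tool_pos'],o['contact_force'],o['wrist_torque'])
d=snap('wrist','w3.png');im=np.hstack([d['image'][60:260,200:440]]*1); s=snap('scene')['image'][180:280,220:340]
cv2.imwrite('pics/w3.png',np.vstack([cv2.resize(im,(600,300)),cv2.resize(s,(360,300)).copy() if 0 else cv2.copyMakeBorder(cv2.resize(s,(360,300)),0,0,0,240,0)]))
o=ctrl.get_obs(); print(o['tool_pos'],o['contact_force'],o['wrist_torque'])
E
```

```text
yhead 59.0 turn 0.000 shift [ 0.0005 -0.0005  0.0011] tilt 0.04 q6 -1.14 t 6.35
[0.4701809  0.02194098 0.2247173 ] [-0.4319385   0.4458992  -1.44241119] [-0.02577549  0.01981559 -0.00198211]
[0.4707902  0.0220911  0.22582378] [ 0.72564891  0.03024649 -0.82776554] [ 0.01348345 -0.00698141  0.01109511]
```

View pics/w3.png

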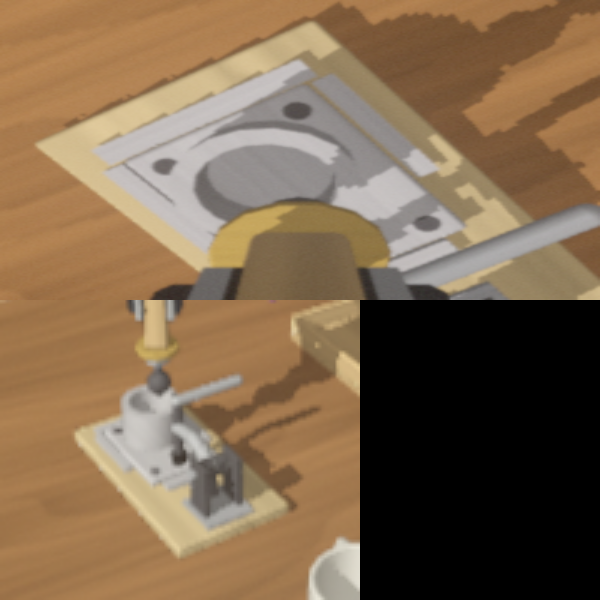

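The blade hangs above the clamp side of the rim, which is where it should be. I'll lower it and watch the force.

Emit:
drive_tool([
  [[0,0,0.007],0],
  [[0,0,0.006],0],
  [[0,0,0],0],
])

```text
t: 6.75
tool_pos: [0.4692, 0.0226, 0.2098]
tool_rot: [-0.837, -3.026, 0.001]
contact_force: [-0.3, 0.6, -1.2]
opening: 0.0193
grip_force: 59.6
```

Emit:
drive_tool([
  [[0,0,0.002],0],
  [[0,0,0],0],
])

```text
t: 6.95
tool_pos: [0.4696, 0.0226, 0.2086]
tool_rot: [-0.837, -3.027, 0.0]
contact_force: [-0.1, -0.2, -1.0]
opening: 0.0193
grip_force: 59.6
```

Emit:
drive_tool([
  [[0,0,0.002],0],
  [[0,0,0],0],
])

```text
t: 7.15
tool_pos: [0.4697, 0.0225, 0.2068]
tool_rot: [-0.838, -3.028, 0.0]
contact_force: [0.3, 0.2, -1.2]
opening: 0.0195
grip_force: 59.6
```

Emit:
drive_tool([
  [[0,0,0.002],0],
  [[0,0,0],0],
])

```text
t: 7.35
tool_pos: [0.4696, 0.0224, 0.2048]
tool_rot: [-0.837, -3.027, 0.001]
contact_force: [-1.6, -0.6, 0.0]
opening: 0.0193
grip_force: 59.7
```

Emit:
drive_tool([
  [[0,0,0.002],0],
  [[0,0,0],0],
])

```text
t: 7.55
tool_pos: [0.4695, 0.0225, 0.2026]
tool_rot: [-0.837, -3.027, 0.0]
contact_force: [-2.2, -0.3, 0.8]
opening: 0.0194
grip_force: 59.7
```

```bash
python3 - <<'E'
import numpy as np
for c in range(7):
    print([[[round(1.413e-3*np.cos(np.radians(7+6*k+90-149)),4),round(1.413e-3*np.cos(np.radians(7+6*k+90-59)),4),0],0] for k in range(10*c,10*c+10)])
E
```

```text
[[[np.float64(0.0009), np.float64(0.0011), 0], 0], [[np.float64(0.001), np.float64(0.001), 0], 0], [[np.float64(0.0011), np.float64(0.0009), 0], 0], [[np.float64(0.0012), np.float64(0.0008), 0], 0], [[np.float64(0.0012), np.float64(0.0007), 0], 0], [[np.float64(0.0013), np.float64(0.0005), 0], 0], [[np.float64(0.0014), np.float64(0.0004), 0], 0], [[np.float64(0.0014), np.float64(0.0002), 0], 0], [[np.float64(0.0014), np.float64(0.0001), 0], 0], [[np.float64(0.0014), np.float64(-0.0), 0], 0]]
[[[np.float64(0.0014), np.float64(-0.0002), 0], 0], [[np.float64(0.0014), np.float64(-0.0003), 0], 0], [[np.float64(0.0013), np.float64(-0.0005), 0], 0], [[np.float64(0.0013), np.float64(-0.0006), 0], 0], [[np.float64(0.0012), np.float64(-0.0007), 0], 0], [[np.float64(0.0011), np.float64(-0.0009), 0], 0], [[np.float64(0.001), np.float64(-0.001), 0], 0], [[np.float64(0.0009), np.float64(-0.0011), 0], 0], [[np.float64(0.0008), np.float64(-0.0012), 0], 0], [[np.float64(0.0007), np.float64(-0.0012), 0], 0]]
[[[np.float64(0.0005), np.float64(-0.0013), 0], 0], [[np.float64(0.0004), np.float64(-0.0014),
[... 1742 characters left out ...]
0], [[np.float64(0.0003), np.float64(0.0014), 0], 0], [[np.float64(0.0005), np.float64(0.0013), 0], 0], [[np.float64(0.0006), np.float64(0.0013), 0], 0], [[np.float64(0.0007), np.float64(0.0012), 0], 0]]
[[[np.float64(0.0009), np.float64(0.0011), 0], 0], [[np.float64(0.001), np.float64(0.001), 0], 0], [[np.float64(0.0011), np.float64(0.0009), 0], 0], [[np.float64(0.0012), np.float64(0.0008), 0], 0], [[np.float64(0.0012), np.float64(0.0007), 0], 0], [[np.float64(0.0013), np.float64(0.0005), 0], 0], [[np.float64(0.0014), np.float64(0.0004), 0], 0], [[np.float64(0.0014), np.float64(0.0002), 0], 0], [[np.float64(0.0014), np.float64(0.0001), 0], 0], [[np.float64(0.0014), np.float64(-0.0), 0], 0]]
```

Emit:
drive_tool([
  [[0,0,0.002],0],
  [[0,0,0],0],
  [[0,0,0],0],
  [[0,0,0],0],
])

```text
t: 7.95
tool_pos: [0.4696, 0.0225, 0.2009]
tool_rot: [-0.838, -3.027, 0.0]
contact_force: [-1.7, -1.1, 0.8]
opening: 0.0191
grip_force: 59.8
```

Emit:
drive_tool([
  [[0.0009,0.0011,0],0],
  [[0.001,0.001,0],0],
  [[0.0011,0.0009,0],0],
  [[0.0012,0.0008,0],0],
  [[0.0012,0.0007,0],0],
  [[0.0013,0.0005,0],0],
  [[0.0014,0.0004,0],0],
  [[0.0014,0.0002,0],0],
  [[0.0014,0.0001,0],0],
  [[0.0014,0,0],0],
])

```text
t: 8.95
tool_pos: [0.4623, 0.0337, 0.2011]
tool_rot: [0.837, 3.027, -0.0]
contact_force: [-0.6, -2.9, 1.2]
opening: 0.0195
grip_force: 59.7
```

Emit:
drive_tool([
  [[0.0014,-0.0002,0],0],
  [[0.0014,-0.0003,0],0],
  [[0.0013,-0.0005,0],0],
  [[0.0013,-0.0006,0],0],
  [[0.0012,-0.0007,0],0],
])

```text
t: 9.45
tool_pos: [0.4554, 0.0352, 0.2011]
tool_rot: [0.837, 3.027, 0.001]
contact_force: [2.1, -2.7, 1.9]
opening: 0.0199
grip_force: 59.9
```

Emit:
drive_tool([
  [[0.0007,-0.0015,-0.001],0],
  [[0.001,-0.001,0],0],
  [[0.0009,-0.0011,0],0],
  [[0.0008,-0.0012,0],0],
  [[0.0007,-0.0012,0],0],
  [[0.0005,-0.0013,0],0],
  [[0.0004,-0.0014,0],0],
  [[0.0002,-0.0014,0],0],
  [[0.0001,-0.0014,0],0],
  [[0,-0.0014,0],0],
])

```text
t: 10.45
tool_pos: [0.4441, 0.0268, 0.2019]
tool_rot: [0.838, 3.028, 0.001]
contact_force: [2.3, -0.4, 0.7]
opening: 0.0195
grip_force: 59.9
```

Emit:
drive_tool([
  [[-0.0002,-0.0014,0],0],
  [[-0.0003,-0.0014,0],0],
  [[-0.0005,-0.0013,0],0],
  [[-0.0006,-0.0013,0],0],
  [[-0.0007,-0.0012,0],0],
])

```text
t: 10.95
tool_pos: [0.4426, 0.0199, 0.2018]
tool_rot: [-0.838, -3.027, -0.0]
contact_force: [1.4, 1.1, 1.1]
opening: 0.0192
grip_force: 59.9
```

Emit:
drive_tool([
  [[-0.0009,-0.0011,0],0],
  [[-0.001,-0.001,0],0],
  [[-0.0011,-0.0009,0],0],
  [[-0.0012,-0.0008,0],0],
  [[-0.0012,-0.0007,0],0],
  [[-0.0013,-0.0005,0],0],
  [[-0.0014,-0.0004,0],0],
  [[-0.0014,-0.0002,0],0],
  [[-0.0014,-0.0001,0],0],
  [[-0.0014,0,0],0],
])

```text
t: 11.95
tool_pos: [0.4502, 0.0088, 0.2017]
tool_rot: [-0.837, -3.027, -0.0]
contact_force: [1.0, 1.4, 0.6]
opening: 0.0195
grip_force: 59.8
```

Emit:
drive_tool([
  [[-0.0014,0.0002,0],0],
  [[-0.0014,0.0003,0],0],
  [[-0.0013,0.0005,0],0],
  [[-0.0013,0.0006,0],0],
  [[-0.0012,0.0007,0],0],
])

```text
t: 12.45
tool_pos: [0.457, 0.0074, 0.2017]
tool_rot: [-0.837, -3.027, 0.0]
contact_force: [-1.1, 2.2, -0.0]
opening: 0.019
grip_force: 59.8
```

Emit:
drive_tool([
  [[-0.0011,0.0009,0],0],
  [[-0.001,0.001,0],0],
  [[-0.0009,0.0011,0],0],
  [[-0.0008,0.0012,0],0],
  [[-0.0007,0.0012,0],0],
  [[-0.0005,0.0013,0],0],
  [[-0.0004,0.0014,0],0],
  [[-0.0002,0.0014,0],0],
  [[-0.0001,0.0014,0],0],
  [[0,0.0014,0],0],
])

```text
t: 13.45
tool_pos: [0.4682, 0.0149, 0.2018]
tool_rot: [-0.837, -3.027, 0.001]
contact_force: [-4.1, -0.2, -0.2]
opening: 0.0191
grip_force: 59.7
```

Emit:
drive_tool([
  [[0.0002,0.0014,0],0],
  [[0.0003,0.0014,0],0],
  [[0.0005,0.0013,0],0],
  [[0.0006,0.0013,0],0],
  [[0.0007,0.0012,0],0],
  [[0.0009,0.0011,0],0],
  [[0,0,0],0],
  [[0,0,0],0],
  [[0,0,0],0],
  [[0,0,0],0],
])

```text
t: 14.45
tool_pos: [0.4697, 0.0232, 0.202]
tool_rot: [0.838, 3.027, 0.001]
contact_force: [-2.1, -0.6, 0.2]
opening: 0.019
grip_force: 59.9
```

```bash
python3 - <<'E'
from h import *
d=snap('wrist'); o=ctrl.get_obs(); print(o['tool_pos'],o['contact_force'])
plan(.4445,-.2795,.2)
E
```

```text
[0.46967605 0.02321357 0.20197261] [-1.66981495 -0.407513    0.57440647]
yhead 59.1 turn 0.000 shift [-0.134  -0.2726  0.0019] tilt 0.02 q6 -1.14 t 14.5
```

Emit:
drive_tool([
  [[0,0,-0.02],0],
  [[0,0,-0.04],0],
  [[0,0,-0.04],0],
  [[-0.0167,-0.0341,0],0],
  [[-0.0167,-0.0341,0],0],
  [[-0.0167,-0.0341,0],0],
  [[-0.0167,-0.0341,0],0],
  [[-0.0167,-0.0341,0],0],
  [[-0.0167,-0.0341,0],0],
  [[-0.0167,-0.0341,0],0],
])

```text
t: 15.5
tool_pos: [0.447, -0.2433, 0.3017]
tool_rot: [0.838, 3.026, 0.0]
contact_force: [1.2, -0.1, -0.8]
opening: 0.019
grip_force: 59.6
```

Emit:
drive_tool([
  [[-0.0167,-0.0341,0],0],
  [[0,0,0.03],0],
  [[0,0,0.02],0],
  [[0,0,0],0],
  [[0,0,0],0],
])

```text
t: 16.0
tool_pos: [0.444, -0.2794, 0.2518]
tool_rot: [-0.838, -3.028, -0.0]
contact_force: [0.1, -0.8, -0.3]
opening: 0.0196
grip_force: 59.7
```

```bash
python3 - <<'E'
from h import *
d=snap('wrist'); s=snap('scene'); o=ctrl.get_obs(); print(o['tool_pos'],o['contact_force'])
plan(.4437,-.2798,.17)
a=cv2.resize(d['image'][100:340,180:460],(560,480)); b=cv2.resize(s['image'][190:280,110:200],(240,240))
b=np.vstack([b,b*0]); cv2.imwrite('pics/w4.png',np.hstack([a,b]))
E
```

```text
[ 0.444675   -0.27976404  0.25358919] [-0.08170872 -1.32531495 -0.99911761]
yhead 59.1 turn 0.000 shift [ 0.0011 -0.0005  0.0836] tilt 0.17 q6 -1.73 t 16.1
```

View pics/w4.png

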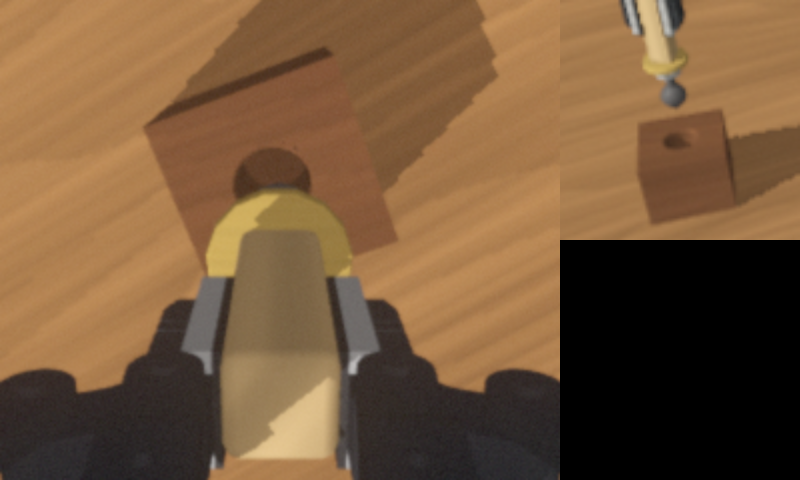

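The hole is centred at about crop (272,185), slightly left of the tool axis (280). I'll compute its position.

```bash
python3 - <<'E'
from h import *
d=load('wrist'); f=lambda u,v:(u/2+180,v/2+100)
h=onz(d,*f(272.5,185.5),.062); print(h, np.linalg.norm(onz(d,*f(234,185),.062)-onz(d,*f(311,185),.062)))
# collar of the tool in view: centre x 280, top row 188 ; z of collar top = TCP-.0576-.044
zc=.2527-.0576-.044; L=onz(d,*f(207,252),zc);Rr=onz(d,*f(352,252),zc);T=onz(d,*f(280,188),zc);print('collar',np.linalg.norm(L-Rr),(L+Rr)/2,'top edge',T)
plan(h[0],h[1],.17)
E
```

```text
[ 0.44395571 -0.28083521  0.062     ] 0.029252206401373482
collar 0.03728748089715056 [ 0.44131178 -0.27619588  0.1511    ] top edge [ 0.42681295 -0.26736043  0.1511    ]
yhead 59.1 turn 0.000 shift [ 0.0003 -0.0013  0.0836] tilt 0.17 q6 -1.73 t 16.1
```

Emit:
drive_tool([
  [[-0.0008,-0.002,0],0],
  [[0,0,0],0],
  [[0,0,0.02],0],
  [[0,0,0.02],0],
  [[0,0,0.015],0],
  [[0,0,0.01],0],
  [[0,0,0.01],0],
  [[0,0,0],0],
])

```text
t: 16.9
tool_pos: [0.4431, -0.2812, 0.1755]
tool_rot: [-0.837, -3.026, -0.002]
contact_force: [-1.1, 0.3, -1.5]
opening: 0.0192
grip_force: 59.7
```

Emit:
drive_tool([
  [[0,0,0.004],0],
  [[0,0,0],0],
])

```text
t: 17.1
tool_pos: [0.4438, -0.2818, 0.1731]
tool_rot: [0.838, 3.027, -0.0]
contact_force: [-0.1, -0.1, -1.5]
opening: 0.0193
grip_force: 59.7
```

Emit:
drive_tool([
  [[0,0,0.003],0],
  [[0,0,0],0],
])

```text
t: 17.3
tool_pos: [0.4436, -0.2816, 0.1699]
tool_rot: [0.838, 3.028, -0.0]
contact_force: [1.0, -0.1, -1.4]
opening: 0.0191
grip_force: 59.7
```

Emit:
drive_tool([
  [[0,0,0.001],0],
  [[0,0,0],0],
])

```text
t: 17.5
tool_pos: [0.4438, -0.2818, 0.1697]
tool_rot: [0.837, 3.027, -0.0]
contact_force: [-1.4, 1.2, 3.5]
opening: 0.0193
grip_force: 60.2
```

Emit:
drive_tool([
  [[0,0,0.001],0],
  [[0,0,0],0],
])

```text
t: 17.7
tool_pos: [0.4439, -0.2819, 0.1696]
tool_rot: [0.837, 3.028, -0.0]
contact_force: [-3.9, 3.3, 8.3]
opening: 0.0195
grip_force: 61.2
```

Emit:
drive_tool([
  [[0,0,0],0],
  [[0,0,0],0],
  [[0,0,0],0],
  [[0,0,0],0],
  [[0,0,0],0],
], jaw=0.3)

```text
t: 18.2
tool_pos: [0.4436, -0.2816, 0.1677]
tool_rot: [-0.838, -3.028, -0.0]
contact_force: [0.2, -0.1, -0.1]
opening: 0.0597
grip_force: 0.0
```

Emit:
drive_tool([
  [[0,0,-0.02],0],
  [[0,0,-0.04],0],
  [[0,0,-0.04],0],
  [[0,0,0],0],
])

```text
t: 18.6
tool_pos: [0.4459, -0.2835, 0.2753]
tool_rot: [0.835, 3.017, -0.008]
contact_force: [0.7, -0.0, 0.4]
opening: 0.0593
grip_force: 0.0
```

```bash
python3 - <<'E'
from h import *
d=snap('wrist'); s=snap('scene'); o=ctrl.get_obs(); print(o['tool_pos'],o['contact_force'])
a=cv2.resize(d['image'][100:340,180:460],(420,360)); b=cv2.resize(s['image'][180:280,100:200],(360,360),interpolation=cv2.INTER_CUBIC)
cv2.imwrite('pics/w5.png',np.hstack([a,b]))
plan(.5041,.06,.3,-86+90)
E
```

```text
[ 0.44405285 -0.28199951  0.26931616] [-0.58328962  0.93844361 -1.15258251]
yhead 59.1 turn 0.961 shift [ 0.3369  0.0838 -0.0312] tilt 0.17 q6 -1.74 t 18.7
```

View pics/w5.png

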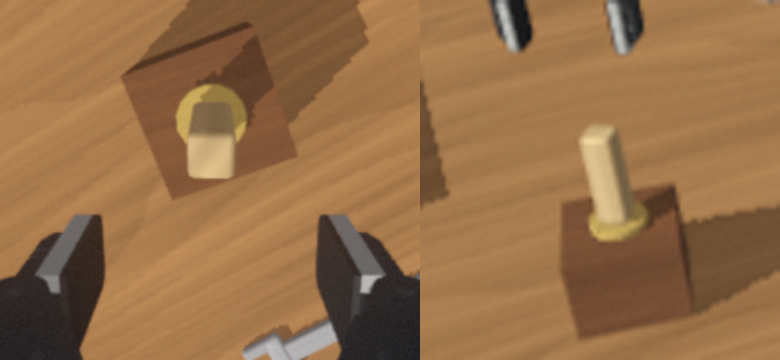

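The tool stands flush and upright in its block, collar on the top face. Next the clamp handle: turn and travel, narrowing the jaw.

Emit:
drive_tool([
  [[0,0,0],0.137],
  [[0,0,0],0.137],
  [[0,0,0],0.137],
  [[0,0,0],0.137],
  [[0,0,0],0.137],
  [[0,0,0],0.137],
  [[0,0,0],0.137],
], jaw=0.5, grip_force=25)

```text
t: 19.4
tool_pos: [0.4429, -0.281, 0.2653]
tool_rot: [-2.144, -2.291, 0.0]
contact_force: [-0.3, -0.3, -0.6]
opening: 0.0426
grip_force: 0.0
```

Emit:
drive_tool([
  [[0.0428,0.0105,0],0],
  [[0.0428,0.0105,0],0],
  [[0.0428,0.0105,0],0],
  [[0.0428,0.0105,0],0],
  [[0.0428,0.0105,0],0],
  [[0.0428,0.0105,0],0],
  [[0.0428,0.0105,0],0],
  [[0.0428,0.0105,0],0],
  [[0,0,0],0],
  [[0,0,0],0],
])

```text
t: 20.4
tool_pos: [0.5019, 0.0667, 0.2658]
tool_rot: [-2.136, -2.301, 0.004]
contact_force: [0.1, 0.5, -0.3]
opening: 0.0428
grip_force: 0.0
```

```bash
python3 - <<'E'
from h import *
d=snap('wrist','w6.png'); plan(.504,.065,.138,4); o=ctrl.get_obs(); print(o['tool_pos'],o['opening'])
print('pred',[np.round(proj(d,np.array(p))) for p in((.5055,.04,.085),(.502,.086,.085),(.5115,.0441,.085))])
g=cv2.cvtColor(d['image'],cv2.COLOR_BGR2HSV)
# scan across the bar at two y stations: sample saturation along world x at z=.085
for y in (.05,.065,.08):
    xs=np.arange(.485,.525,.001); print(y,[int(g[int(round(v)),int(round(u)),1]) for u,v in (proj(d,np.array([x,y,.085])) for x in xs)])
E
```

```text
yhead 4.2 turn 0.003 shift [-0.0009  0.0023  0.1281] tilt 0.18 q6 -0.09 t 20.45
[0.50206107 0.0658054  0.26609731] 0.04276535356967477
pred [array([321., 231.]), array([321., 171.]), array([330., 226.])]
0.05 [10, 8, 8, 6, 8, 8, 7, 6, 5, 9, 6, 5, 7, 7, 10, 10, 9, 5, 2, 2, 1, 3, 6, 5, 7, 8, 8, 8, 8, 44, 74, 53, 9, 7, 8, 8, 9, 5, 10, 38, 68]
0.065 [6, 8, 8, 8, 6, 8, 6, 8, 8, 5, 8, 9, 12, 9, 8, 5, 3, 2, 4, 6, 4, 2, 2, 3, 7, 8, 6, 8, 39, 68, 18, 9, 8, 9, 9, 7, 9, 8, 59, 83, 81]
0.08 [8, 10, 46, 89, 90, 90, 93, 93, 88, 88, 91, 90, 82, 41, 5, 3, 3, 3, 4, 4, 4, 5, 21, 66, 86, 82, 83, 84, 82, 85, 81, 81, 84, 85, 83, 82, 82, 82, 83, 84, 82]
```

Emit:
drive_tool([
  [[-0.0009,0.002,0.03],0],
  [[0,0,0.035],0],
  [[0,0,0.03],0],
  [[0,0,0.02],0],
  [[0,0,0.013],0],
  [[0,0,0],0],
])

```text
t: 21.05
tool_pos: [0.5033, 0.0641, 0.1375]
tool_rot: [-2.14, -2.295, 0.005]
contact_force: [0.3, 0.3, -0.0]
opening: 0.0427
grip_force: 0.0
```

Emit:
drive_tool([
  [[0,0,0],0],
  [[0,0,0],0],
  [[0,0,0],0],
  [[0,0,0],0],
  [[0,0,0],0],
  [[0,0,0],0],
], jaw=1, grip_force=30)

```text
t: 21.65
tool_pos: [0.5033, 0.0648, 0.1412]
tool_rot: [-2.137, -2.298, 0.008]
contact_force: [-11.4, -1.8, 9.2]
opening: 0.0086
grip_force: 29.4
```

```bash
python3 - <<'E'
from h import *
o=ctrl.get_obs(); plan(.5037,.065,.2); print(o['tool_pos'],o['opening'],o['contact_force'],o['grip_force'])
a0=np.arctan2(33,60)
P=[np.array([60-68.5*np.cos(a0+t),68.5*np.sin(a0+t)-33]) for t in np.arange(0,1.46,.05)]
print(len(P)-1,[[0,round(float(d[0])/1e3,4),round(-float(d[1])/1e3,4)] for d in np.diff(P,axis=0)])
E
```

```text
yhead 4.2 turn 0.000 shift [ 0.0001  0.     -0.0588] tilt 0.34 q6 -0.09 t 21.65
[0.50333302 0.06484447 0.14118712] 0.008611005835122108 [-11.39157779  -1.75735555   9.20277112] 29.40704047679901
29 [[0, 0.0017, -0.003], [0, 0.0019, -0.0029], [0, 0.002, -0.0028], [0, 0.0021, -0.0027], [0, 0.0023, -0.0026], [0, 0.0024, -0.0024], [0, 0.0025, -0.0023], [0, 0.0026, -0.0022], [0, 0.0027, -0.0021], [0, 0.0028, -0.0019], [0, 0.0029, -0.0018], [0, 0.003, -0.0016], [0, 0.0031, -0.0015], [0, 0.0032, -0.0013], [0, 0.0032, -0.0012], [0, 0.0033, -0.001], [0, 0.0033, -0.0008], [0, 0.0034, -0.0007], [0, 0.0034, -0.0005], [0, 0.0034, -0.0003], [0, 0.0034, -0.0001], [0, 0.0034, 0.0], [0, 0.0034, 0.0002], [0, 0.0034, 0.0004], [0, 0.0034, 0.0005], [0, 0.0034, 0.0007], [0, 0.0033, 0.0009], [0, 0.0033, 0.001], [0, 0.0032, 0.0012]]
```

Emit:
drive_tool([
  [[0,-0.001,-0.003],0],
  [[0,0.0017,-0.003],0],
  [[0,0.0019,-0.0029],0],
  [[0,0.002,-0.0028],0],
  [[0,0.0021,-0.0027],0],
  [[0,0.0023,-0.0026],0],
  [[0,0,0],0],
])

```text
t: 22.35
tool_pos: [0.5142, 0.0656, 0.1577]
tool_rot: [2.14, 2.3, -0.001]
contact_force: [-2.4, -4.5, -5.1]
opening: 0.0083
grip_force: 29.3
```

Emit:
drive_tool([
  [[0,0.0024,-0.0024],0],
  [[0,0.0025,-0.0023],0],
  [[0,0.0026,-0.0022],0],
  [[0,0.0027,-0.0021],0],
  [[0,0.0028,-0.0019],0],
  [[0,0,0],0],
])

```text
t: 22.95
tool_pos: [0.5274, 0.0665, 0.1692]
tool_rot: [2.139, 2.299, -0.0]
contact_force: [-2.6, -4.1, -2.0]
opening: 0.0088
grip_force: 29.4
```

Emit:
drive_tool([
  [[0,0.0029,-0.0018],0],
  [[0,0.003,-0.0016],0],
  [[0,0.0031,-0.0015],0],
  [[0,0.0032,-0.0013],0],
  [[0,0.0032,-0.0012],0],
  [[0,0.0033,-0.001],0],
  [[0,0.0033,-0.0008],0],
  [[0,0.0034,-0.0007],0],
  [[0,0.0034,-0.0005],0],
  [[0,0.0034,-0.0003],0],
])

```text
t: 23.95
tool_pos: [0.5604, 0.0689, 0.1805]
tool_rot: [2.138, 2.298, 0.004]
contact_force: [0.1, -5.0, 4.7]
opening: 0.0086
grip_force: 30.2
```

Emit:
drive_tool([
  [[0,0.0034,-0.0001],0],
  [[0,0.0034,0],0],
  [[0,0.0034,0.0002],0],
  [[0,0.0034,0.0004],0],
  [[0,0.0034,0.0005],0],
  [[0,0.0034,0.0007],0],
  [[0,0.0033,0.0009],0],
  [[0,0.0033,0.001],0],
  [[0,0,0],0],
])

```text
t: 24.85
tool_pos: [0.5868, 0.0709, 0.1745]
tool_rot: [2.139, 2.299, 0.002]
contact_force: [3.3, -4.7, -2.4]
opening: 0.0086
grip_force: 30.6
```

Emit:
drive_tool([
  [[0,0,0],0],
  [[0,0,0],0],
  [[0,0,0],0],
  [[0,0,0],0],
  [[0,0,0],0],
], jaw=0.3)

```text
t: 25.35
tool_pos: [0.5856, 0.0713, 0.1749]
tool_rot: [-2.139, -2.3, 0.0]
contact_force: [0.2, -0.2, -0.3]
opening: 0.0594
grip_force: 0.0
```

Emit:
drive_tool([
  [[0,0,-0.02],0],
  [[0,0,-0.03],0],
  [[0,0,-0.03],0],
  [[0,0,-0.02],0],
  [[0,0,0],0],
  [[0,0,0],0],
])

```text
t: 25.95
tool_pos: [0.5857, 0.0711, 0.2746]
tool_rot: [-2.14, -2.3, -0.0]
contact_force: [-0.7, -0.6, -0.7]
opening: 0.0595
grip_force: 0.0
```

```bash
python3 - <<'E'
from h import *
d=snap('wrist'); s=snap('scene'); snap('top'); o=ctrl.get_obs(); print(o['tool_pos'],o['contact_force'],o['opening'])
a=cv2.resize(d['image'],(500,312)); b=cv2.resize(s['image'][150:290,220:340],(300,350),interpolation=cv2.INTER_CUBIC)
cv2.imwrite('pics/w7.png',np.hstack([cv2.copyMakeBorder(a,0,38,0,0,0),b]))
plan(.4566,.0206,.2,4); plan(.4566,.0206,.2,94)
E
```

```text
[0.58491005 0.07104068 0.27253295] [-0.57075641 -1.28761957 -0.22397103] 0.05991690139753027
yhead 4.1 turn 0.002 shift [-0.0414 -0.1312  0.073 ] tilt 0.21 q6 -0.08 t 26.1
yhead 4.1 turn -1.569 shift [ 0.1312 -0.0414  0.073 ] tilt 0.21 q6 -0.08 t 26.1
```

View pics/w7.png

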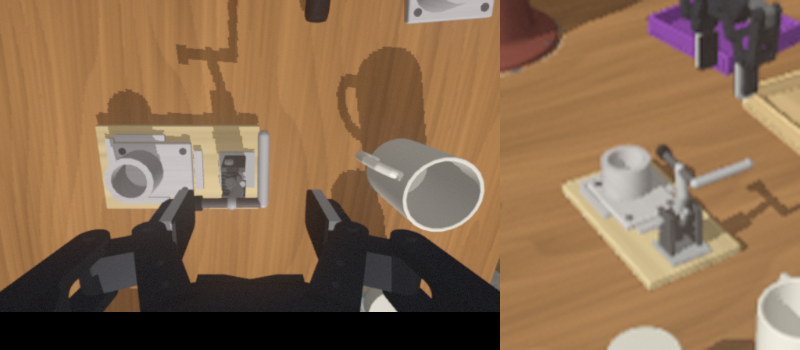

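The pictures show the clamp arm standing up against its stop with nothing holding it, and the foot still in the jig. Next I'll turn and go over the foot with the jaws fully open.

Emit:
drive_tool([
  [[0,0,0],-0.145],
  [[0,0,0],-0.145],
  [[0,0,0],-0.145],
  [[0,0,0],-0.145],
  [[0,0,0],-0.145],
  [[0,0,0],-0.145],
  [[0,0,0],-0.145],
  [[0,0,0],-0.145],
  [[0,0,0],-0.145],
  [[0,0,0],-0.145],
], jaw=0, grip_force=60)

```text
t: 27.1
tool_pos: [0.5852, 0.071, 0.2729]
tool_rot: [-0.067, -3.138, -0.0]
contact_force: [-0.5, 0.8, 1.0]
opening: 0.0855
grip_force: 0.0
```

Emit:
drive_tool([
  [[0,0,0],-0.12],
  [[0.0328,-0.0104,0],0],
  [[0.0328,-0.0104,0],0],
  [[0.0328,-0.0104,0],0],
  [[0.0328,-0.0104,0],0],
  [[0,0,0],0],
  [[0,0,0],0],
  [[0,0,0],0],
])

```text
t: 27.9
tool_pos: [0.4583, 0.0204, 0.2745]
tool_rot: [0.112, -3.139, -0.0]
contact_force: [-0.3, -0.1, -0.2]
opening: 0.0855
grip_force: 0.0
```

```bash
python3 - <<'E'
from h import *
d=snap('wrist','w8.png'); o=ctrl.get_obs(); print(o['tool_pos'],o['opening'])
plan(.4566,.0206,.101,94.1)
g=cv2.cvtColor(d['image'],cv2.COLOR_BGR2GRAY); u,v=proj(d,np.array([.4566,.0206,.057])); print('pred',u,v)
gb=cv2.GaussianBlur(g,(3,3),0).astype(np.float32); W=[]
for a in np.radians(np.arange(0,360,6)):
    r=np.arange(18,42,.25); q=cv2.remap(gb,(u+r*np.cos(a)).astype(np.float32)[None],(v+r*np.sin(a)).astype(np.float32)[None],1)[0]
    k=np.argmax(np.diff(q)); W.append(onz(d,u+r[k]*np.cos(a),v+r[k]*np.sin(a),.057)[:2])
W=np.array(W);A=np.c_[2*W,np.ones(len(W))]; keep=np.ones(len(W),bool)
for _ in range(6):
    s=np.linalg.lstsq(A[keep],(W[keep]**2).sum(1),rcond=None)[0]; r=np.sqrt(s[2]+s[:2]@s[:2]); e=abs(np.hypot(*(W-s[:2]).T)-r); keep=e<max(2*np.median(e),.0006)
print('bore',s[:2],r,keep.sum()); plan(*s[:2],.101,94.1)
E
```

```text
[0.4585243  0.02038398 0.27465641] 0.08538482727702684
yhead 94.1 turn 0.000 shift [0.0018 0.0003 0.1737] tilt 0.03 q6 -1.76 t 27.95
pred 318.90865067338103 181.06743233637988
bore [0.45711784 0.02075289] 0.01965261988448028 44
yhead 94.1 turn 0.000 shift [0.0013 0.0004 0.1737] tilt 0.03 q6 -1.76 t 27.95
```

Emit:
drive_tool([
  [[0.0014,0.0004,0.03],0],
  [[0,0,0.04],0],
  [[0,0,0.04],0],
  [[0,0,0.03],0],
  [[0,0,0.02],0],
  [[0,0,0.012],0],
  [[0,0,0],0],
  [[0,0,0],0],
])

```text
t: 28.75
tool_pos: [0.4574, 0.0205, 0.1036]
tool_rot: [-0.112, 3.139, -0.0]
contact_force: [-0.4, -0.9, 0.3]
opening: 0.0855
grip_force: 0.0
```

Emit:
drive_tool([
  [[0,0,0],0],
  [[0,0,0],0],
  [[0,0,0],0],
  [[0,0,0],0],
  [[0,0,0],0],
  [[0,0,0],0],
], jaw=1, grip_force=60)

```text
t: 29.35
tool_pos: [0.4577, 0.0203, 0.1047]
tool_rot: [-0.112, 3.136, -0.001]
contact_force: [-0.7, 0.7, 5.4]
opening: 0.0526
grip_force: 64.0
```

```bash
python3 - <<'E'
from h import *
o=ctrl.get_obs(); print(o['tool_pos'],o['opening'],o['contact_force'],o['grip_force'],o['wrist_torque']); plan(.4,.25,.25,94)
E
```

```text
[0.45773226 0.02031901 0.10467032] 0.05263039573910152 [-0.6797049   0.6783738   5.37918705] 63.95491624251008 [0.0442145  0.14501286 0.03411249]
yhead 94.1 turn 0.001 shift [ 0.0411  0.2331 -0.1456] tilt 0.18 q6 -1.76 t 29.35
```

Emit:
drive_tool([
  [[0,0,-0.006],0],
  [[0,0,-0.01],0],
  [[0,0,-0.02],0],
  [[0,0,-0.03],0],
  [[0,0,-0.03],0],
  [[0,0,-0.024],0],
  [[0.001,0.03,0],0],
  [[0.001,0.03,0],0],
  [[0.001,0.03,0],0],
])

```text
t: 30.25
tool_pos: [0.4462, 0.1108, 0.2231]
tool_rot: [0.11, -3.139, 0.0]
contact_force: [0.2, 0.3, -3.0]
opening: 0.0527
grip_force: 63.9
```

Emit:
drive_tool([
  [[0.001,0.03,0],0],
  [[0.001,0.03,0],0],
  [[0.001,0.03,0],0],
  [[0,0,0],0],
  [[0,0,0],0],
])

```text
t: 30.75
tool_pos: [0.4369, 0.1998, 0.2226]
tool_rot: [0.114, -3.138, 0.001]
contact_force: [-0.1, -0.9, -2.8]
opening: 0.0526
grip_force: 64.3
```

```bash
python3 - <<'E'
from h import *
d=snap('wrist','w9.png'); o=ctrl.get_obs(); print(o['tool_pos'],o['opening'],o['contact_force'],o['grip_force'])
t=np.array([.4215,.3135]); 
hsv=cv2.cvtColor(d['image'],cv2.COLOR_BGR2HSV)
pu=[proj(d,np.array([t[0]+a,t[1]+b,.03])) for a,b in((-.085,-.075),(.085,-.075),(.085,.075),(-.085,.075))]; print('pred rim',np.round(pu).tolist())
# scan rim outer edges along world lines at z=.03
def scan(p,dr,n=60):
    P=[proj(d,np.array([*(p+dr*k*.001),.03])) for k in range(-n//2,n//2)]
    return [(int(hsv[int(v),int(u),0]),int(hsv[int(v),int(u),1])) if 0<=u<640 and 0<=v<400 else None for u,v in P]
m=cv2.inRange(hsv,(17,40,120),(32,135,255)); cv2.imwrite('pics/m9.png',m)
for name,off,dr in(('-y',(0,-.075),(0,1)),('-y2',(-.06,-.075),(0,1)),('-y3',(.05,-.075),(0,1)),('+y',(0,.075),(0,1)),('+y2',(-.06,.075),(0,1)),('-x',(-.085,0),(1,0)),('-x2',(-.085,.06),(1,0)),('+x',(.085,.0),(1,0)),('+x2',(.085,.06),(1,0)),('-x3',(-.085,-.05),(1,0))):
    s=scan(t+off,np.array(dr),40); print(name,''.join('.' if x is None else 'W' if 17<=x[0]<=32 and x[1]<135 else '-' for x in s))
E
```

```text
[0.43717867 0.19927131 0.22261587] 0.05221998342932692 [-0.02000079 -1.37212581 -3.34525599] 64.29127388633788
pred rim [[384.0, 55.0], [360.0, 276.0], [540.0, 288.0], [596.0, 71.0]]
-y ------------------WWWWWWWWWWWWWWWWWWWWWW
-y2 ----------------WWWWWWWWWWWWWWWWWWWWWWWW
-y3 ----------------------------------------
+y WWWWWWWWWWWWWWWWWWWWWWW-----------------
+y2 WW--W---WWW--WWWWWWWW-------------------
-x -----------------------WWWWWWWWWWWWWWWWW
-x2 --------------------WWWWWWWWWWWWWWWWWWW-
+x WWWWWWWWW-W-WWWWWWWWWWW------------W-W--
+x2 WWWWWWWWWWWWW-WWWWWWW-------------------
-x3 ------------------------WWWWWWWWWW-WWWWW
```

Emit:
drive_tool([
  [[0,0,0],0.035],
  [[0.0058,0.0285,0],0],
  [[0.0058,0.0285,0],0],
  [[0.0057,0.0285,0],0],
  [[0.0057,0.0284,0],0],
  [[0,0,0.03],0],
  [[0,0,0.03],0],
  [[0,0,0.025],0],
  [[0,0,0.01],0],
  [[0,0,0],0],
])

```text
t: 31.8
tool_pos: [0.4098, 0.3112, 0.1262]
tool_rot: [0.055, -3.137, 0.003]
contact_force: [-0.1, 0.2, -3.6]
opening: 0.0526
grip_force: 64.5
```

```bash
python3 - <<'E'
from h import *
plan(.410,.3125,.0987,92); o=ctrl.get_obs(); print(o['tool_pos'],o['contact_force'],o['wrist_torque'])
E
```

```text
yhead 92.0 turn -0.000 shift [-0.0003  0.0013  0.0275] tilt 0.24 q6 -1.10 t 31.8
[0.40984157 0.31123012 0.12618742] [-0.12136874  0.20991216 -3.56826389] [-0.04131156  0.01918159  0.03661727]
```

Emit:
drive_tool([
  [[0,0,0.009],0],
  [[0,0,0.008],0],
  [[0,0,0.005],0],
  [[0,0,0],0],
])

```text
t: 32.2
tool_pos: [0.4103, 0.3124, 0.1053]
tool_rot: [0.057, -3.14, 0.001]
contact_force: [0.7, 0.5, -2.9]
opening: 0.0523
grip_force: 64.6
```

Emit:
drive_tool([
  [[0,0,0.002],0],
  [[0,0,0],0],
])

```text
t: 32.4
tool_pos: [0.4107, 0.3127, 0.104]
tool_rot: [-0.057, 3.141, 0.0]
contact_force: [-0.0, 0.2, -3.1]
opening: 0.0525
grip_force: 64.6
```

Emit:
drive_tool([
  [[0,0,0.002],0],
  [[0,0,0],0],
])

```text
t: 32.6
tool_pos: [0.4105, 0.3126, 0.1018]
tool_rot: [0.057, -3.141, 0.0]
contact_force: [-0.6, -0.2, -3.7]
opening: 0.0527
grip_force: 64.6
```

Emit:
drive_tool([
  [[0,0,0.001],0],
  [[0,0,0],0],
])

```text
t: 32.8
tool_pos: [0.4105, 0.3126, 0.1008]
tool_rot: [0.057, -3.141, 0.0]
contact_force: [-0.3, 0.3, -3.0]
opening: 0.0525
grip_force: 64.6
```

Still free, as expected: contact is due near 0.0987.

Emit:
drive_tool([
  [[0,0,0.001],0],
  [[0,0,0],0],
])

```text
t: 33.0
tool_pos: [0.4105, 0.3126, 0.0998]
tool_rot: [0.057, -3.141, 0.0]
contact_force: [-0.4, -0.5, -3.1]
opening: 0.0525
grip_force: 64.6
```

Emit:
drive_tool([
  [[0,0,0.001],0],
  [[0,0,0],0],
])

```text
t: 33.2
tool_pos: [0.4106, 0.3126, 0.0989]
tool_rot: [-0.057, 3.141, 0.0]
contact_force: [0.9, 0.4, -2.7]
opening: 0.0522
grip_force: 64.6
```

Emit:
drive_tool([
  [[0,0,0.001],0],
  [[0,0,0],0],
])

```text
t: 33.4
tool_pos: [0.4108, 0.3127, 0.0987]
tool_rot: [0.057, -3.141, 0.0]
contact_force: [-3.4, -2.2, 3.4]
opening: 0.0526
grip_force: 65.3
```

Emit:
drive_tool([
  [[0,0,0],0],
  [[0,0,0],0],
  [[0,0,0],0],
  [[0,0,0],0],
], jaw=0.12)

```text
t: 33.8
tool_pos: [0.4107, 0.3127, 0.0979]
tool_rot: [-0.057, 3.141, 0.0]
contact_force: [-0.5, -0.5, 0.4]
opening: 0.0751
grip_force: 0.0
```

Emit:
drive_tool([
  [[0,0,-0.02],0],
  [[0,0,-0.04],0],
  [[0,0,-0.05],0],
  [[0,0,-0.05],0],
  [[0,0,0],0],
  [[0,0,0],0],
])

```text
t: 34.4
tool_pos: [0.4113, 0.313, 0.2599]
tool_rot: [-0.057, 3.137, 0.003]
contact_force: [0.4, 0.6, -0.9]
opening: 0.0751
grip_force: 0.0
```

```bash
python3 - <<'E'
from h import *
d=snap('wrist','end.png'); o=ctrl.get_obs(); print(o['t'],o['tool_pos'],o['opening'],o['contact_force'])
# rim circle as seen, on the plane z=.051
u,v=proj(d,np.array([.4105,.3126,.051])); g=cv2.GaussianBlur(cv2.cvtColor(d['image'],cv2.COLOR_BGR2GRAY),(3,3),0).astype(np.float32); W=[]
sc=K(d)*.02/(o['tool_pos'][2]+.072-.051)
for a in np.radians(np.arange(0,360,6)):
    r=np.arange(sc*.65,sc*1.3,.25); q=cv2.remap(g,(u+r*np.cos(a)).astype(np.float32)[None],(v+r*np.sin(a)).astype(np.float32)[None],1)[0]
    k=np.argmax(np.diff(q)); W.append(onz(d,u+r[k]*np.cos(a),v+r[k]*np.sin(a),.051)[:2])
W=np.array(W);A=np.c_[2*W,np.ones(len(W))]; keep=np.ones(len(W),bool)
for _ in range(6):
    s=np.linalg.lstsq(A[keep],(W[keep]**2).sum(1),rcond=None)[0]; r=np.sqrt(s[2]+s[:2]@s[:2]); e=abs(np.hypot(*(W-s[:2]).T)-r); keep=e<max(2*np.median(e),.0006)
print('bore',s[:2],r,keep.sum())
# tool and clamp: compare top picture now with the one after the tool was put back
a=load('top')['image'].astype(int); b=snap('top')['image'].astype(int)
print('tool patch diff',abs(a-b)[190:235,425:475].mean(),'clamp patch',abs(a-b)[155:190,325:375].mean())
E
```

```text
34.45 [0.41046153 0.31252009 0.25765314] 0.0756308013083968 [ 0.1178011   0.30186298 -1.11925943]
bore [0.41018606 0.31368582] 0.01960168575879219 50
tool patch diff 3.822074074074074 clamp patch 65.34933333333333
```

```bash
python3 - <<'E'
from h import *
a=load('scene')['image'].astype(int); b=snap('scene')['image'].astype(int)
print('clamp',abs(a-b)[205:255,283:325].mean(),'tool',abs(a-b)[210:272,138:178].mean())
ctrl.finish_job()
E
```

```text
clamp 2.3373015873015874 tool 0.9545698924731183
the job is handed in; nothing more can be done
```

The job is done and handed in at about 34.5 s: the bore rim was deburred full circle anticlockwise, the tool is upright in its block, the clamp arm stays up, and the foot is in the wooden tray; the verdict was not shown to me.

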